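# Unload the stirring-rod dryer

## Robot

A 7-joint arm with a two-finger parallel gripper is mounted at the origin on the work surface. World frame = base frame: x ahead of the robot, y to its left, z up, the work surface at z = 0. Lengths are in m, angles in rad, forces in N, time in s.
With the tool pointing down it reaches from about 0.425 to 0.925 m from the base axis. Payload 6.8 kg.
Tool frame: the origin (TCP) lies on the mounting face of the last link; the fingertips stand 173 mm ahead of it and the grasp point (between the pads) lies 155 mm ahead of it; z points along the fingers, y is the line along which they close (so a half turn about z gives the same grasp; the last joint's range is limited). The gripper opens to 85 mm and grips with 20 to 120 N. Pads are 22 mm wide; open, the fingers measure 114 mm over their backs; the gripper's body (76 mm by 85 mm) begins 54 mm behind the grasp point. The pads swing forward as they close: fully open they stand 13 mm farther back than shut.
Start: joints at [-1.249, 0.477, 0.022, 1.555, -0.011, 1.109, -0.083], TCP at [0.281, 0.614, 0.405] pointing down, gripper open.
Joint ranges: [-2.96, 2.96], [-0.34, 2.1], [-1.41, 1.46], [0.24, 2.44], [-1.37, 4.51], [0.17, 1.92], [-2.96, 2.96]. Speed limits (rad/s): [2.39, 2.39, 3.14, 3.14, 3.14, 3.14, 3.14].

## Interface

Orientations are given as a rotation vector (axis times angle).
In Python, from bench import r gives the robot as it stands.
- The arm moves only by the tool carry_out, never from a script. Its argument "moves" is a list of rows, each a list of 5 numbers: the shift along the tool's x, y, z in m, then the turn about the tool's z in rad, then the finger opening in m, from 0 to 0.0854. In form: [[dx, dy, dz, roll, claw], ...]. A call has exactly 8 rows; each row is the pose to reach, as a shift and turn from the pose commanded when the call began, along the tool's axes at that moment; what a row does not reach only later rows make up. A row lasts 1/10 s, in which the tool goes at most 50 mm and 8.59 degrees, less where a joint would pass 70% of its speed; a pose out of reach is approached as far as the arm can. A call with a gripper value outside its range is refused whole. The fingers move at their own pace and stop on an object; "force" is the grip in N (left out, the last holds). Time passes only in rows, so rows that repeat a pose let the fingers close, or fill a call up. It gives the time, the measured TCP pose, the force, the opening and the grip force at its end, in the units of the state.
- r.get_obs(): the state, without advancing time (a new reading comes with each control period).
- r.grab_frame(name): name is "scene" or "top"; returns the picture (384x512x3 uint8, red, green, blue); there is no depth.
- r.calibration(name): a dict with "fx", "fy", "cx", "cy" (pixels), "rvec" (rotation vector, rad) and "tvec" (3), from world to camera coordinates, as OpenCV has them. Camera axes: x right, y down, z forward; pixel columns grow to the right and rows downward; lengths in m; the calibration is good to about 2 mm. A picture is of the moment at which its call begins. calibration takes no time and is no camera call.
- r.hand_in(): hands the job in; it is judged then, once.
The state is a dict: "clock": time; "joints": joint angles; "qvel": joint speeds; "tau": joint torques, N m; "tcp_pos": TCP position; "orientation": TCP orientation; "contact_force": force on the tool from outside, world axes, zero at the start; "moment": the same for the moment, N m; "grip_width": finger opening in m; "gripper_force": force on a finger pad.
Only numpy, scipy, OpenCV 4.12 (cv2) and the standard library are available. Lean on these libraries where they do the work, as an engineer would, in place of code of your own. Each camera call takes 0.05 s, during which the arm holds its last target. There are 200 camera calls.

## Task

Switch the rod dryer's blower off at its lever, then slide the dryer's gate just far enough for its gaps to line up with the slots. Tilt every stirring rod out through its slot over the lip of the drip tray and lay it flat inside the white tray, then slide the gate fully shut again, leaving the blower off and not knocking over the glass beaker.

Things in the scene. Friction and masses are not known exactly. Their poses are not given: they have to be found in the camera images.
- dryer: Rod dryer: fixed white box, clear cover, 95 mm high, origin under it at table height. Local x from its slotted front wall (faces local -x, about world -y) to the rear, y along the wall. Box x -0.075..0.077, y -0.095..0.095. Inside: x -0.065..0.071, floor z = 0.025, cover underside 0.091. Closed all round except for four slots in the front wall (6 mm thick, x -0.071..-0.065).
- slot1 (a point): Foot of the slot for rod1, at the wall's outer face, dryer (-0.071, 0.069, 0.025). Vertical slot, 18 mm wide, from z = 0.025 (flush with the inner floor) up to 0.085. The same for all four slots, 46 mm apart.
- slot2 (a point): Foot of the slot for rod2, at dryer (-0.071, 0.023, 0.025).
- slot3 (a point): Foot of the slot for rod3, at dryer (-0.071, -0.023, 0.025).
- slot4 (a point): Foot of the slot for rod4, at dryer (-0.071, -0.069, 0.025).
- lip (a point): Middle of the top edge of the drip tray's front lip, dryer (-0.174, 0, 0.065): 190 mm long, 6 mm thick, 65 mm high. The drip tray lies between wall and lip (floor z = 0.006, no sides). The lip stops a level rod: raise its cap end 0.2 to 0.3 rad, tail still on the floor inside, and draw it out along its slope.
- gate (a joint): Steel slide gate outside the slotted wall, m. 0 = fully shut (below 0.005 counts): teeth 25 mm wide across the slots, z 0.039..0.087, leave only the lowest 14 mm free. 0.023 = open: the 21 mm gaps centred on the slots. 0.046 = end stop, slots covered again. Grows towards the dryer's local -y. 6 N sliding friction, stays where left. Starts shut within 5 mm.
- gate_tab (a point): Centre of the top edge of the gate's black upright tab: 10 mm thick along the sliding direction (dryer y), 24 mm wide along dryer x, top at z = 0.124, foot at 0.084, standing beside the box at its local -y end, free on both sides. Moves with the gate (plate at dryer x -0.077..-0.072, its top z = 0.097).
- isolator (a joint): Blower toggle lever on the dryer's cover, rad. 0 = on (leans 0.6 to the dryer's front, local -x), 1.2 = off (leans 0.6 to the rear, local +x), off counts above 1.05. Turns about the dryer's y axis through its point (0.020, 0, 0.117). Held by light friction wherever left; under 2 N at the ball moves it. Starts within 0.15 of on.
- isolator_tip (a point): Centre of the lever's black ball (26 mm diameter), 75 mm from the lever's pivot; the stem is 10 mm thick.
- tray: White plastic tray, loose, 0.7 kg, 260 mm long along its x, 190 mm wide along its y, 25 mm high, 4 mm walls and floor, open on top; origin at the centre of its underside. Its x axis lies about along world y.
- beaker: Empty glass beaker, 84 mm across, 115 mm tall, standing on the table; must stay upright. Origin at the centre of its underside.
- rod1: Steel stirring rod, 210 mm along x, 60 g, slot 1 (may be absent). Origin at mid length on the flat underside. Shaft 9 mm square, x -0.105 (tail, inside the dryer) to 0.045; collar 26 mm wide, 14 high, x 0.030..0.036; black cap 14 mm square, x 0.039..0.105 (outside). Starts level on the dryer's floor with the cap end about 85 mm out of the slot.
- rod2: Steel stirring rod, 210 mm along x, 60 g, slot 2 (may be absent). Origin at mid length on the flat underside. Shaft 9 mm square, x -0.105 (tail, inside the dryer) to 0.045; collar 26 mm wide, 14 high, x 0.030..0.036; black cap 14 mm square, x 0.039..0.105 (outside). Starts level on the dryer's floor with the cap end about 85 mm out of the slot.
- rod3: Steel stirring rod, 210 mm along x, 60 g, slot 3 (may be absent). Origin at mid length on the flat underside. Shaft 9 mm square, x -0.105 (tail, inside the dryer) to 0.045; collar 26 mm wide, 14 high, x 0.030..0.036; black cap 14 mm square, x 0.039..0.105 (outside). Starts level on the dryer's floor with the cap end about 85 mm out of the slot.
- rod4: Steel stirring rod, 210 mm along x, 60 g, slot 4 (may be absent). Origin at mid length on the flat underside. Shaft 9 mm square, x -0.105 (tail, inside the dryer) to 0.045; collar 26 mm wide, 14 high, x 0.030..0.036; black cap 14 mm square, x 0.039..0.105 (outside). Starts level on the dryer's floor with the cap end about 85 mm out of the slot.

How it is judged:
On the way, in this order (a step that is already met when the one before it is completed fails the run):
1. blower lever flipped to off while the gate is still shut (value of joint isolator above 1.05 rad and value of joint gate below 0.012 m), for 0.2 s.
2. gate open with its gaps lined up with the slots (value of joint gate between 0.0185 and 0.0275 m), for 0.2 s.
3. every rod lying flat inside the tray (x of rod1 in the frame of tray between -0.03 and 0.03 m and y of rod1 in the frame of tray between -0.088 and 0.088 m and z of rod1 in the frame of tray between -0.005 and 0.022 m and angle between rod1's own x axis and vertical between 1.45 and 1.69 rad and linear speed of each of rod1, rod2, rod3, rod4 below 0.03 m/s and x of rod2 in the frame of tray between -0.03 and 0.03 m and y of rod2 in the frame of tray between -0.088 and 0.088 m and z of rod2 in the frame of tray between -0.005 and 0.022 m and angle between rod2's own x axis and vertical between 1.45 and 1.69 rad and x of rod3 in the frame of tray between -0.03 and 0.03 m and y of rod3 in the frame of tray between -0.088 and 0.088 m and z of rod3 in the frame of tray between -0.005 and 0.022 m and angle between rod3's own x axis and vertical between 1.45 and 1.69 rad and x of rod4 in the frame of tray between -0.03 and 0.03 m and y of rod4 in the frame of tray between -0.088 and 0.088 m and z of rod4 in the frame of tray between -0.005 and 0.022 m and angle between rod4's own x axis and vertical between 1.45 and 1.69 rad), for 0.2 s.
At the end, for the whole second after the job is handed in: Blower lever off (above 1.05 rad), gate fully shut (within 5 mm), every rod present at rest inside the tray on its floor or on another rod: centre within 30 mm of the tray's centre along its length and 88 mm across, level within 0.12 rad (all of step 3 and value of joint isolator above 1.05 rad and value of joint gate below 0.005 m); the robot touches nothing.
It fails at once if the glass beaker knocked over (angle between beaker's own z axis and vertical above 0.6 rad).
Of rod1, rod2, rod3, rod4 only 3 to 4 are there at a start; the rules pass over those that are not, and their reading is None.
At some moment in a run one of tray may be knocked a few centimetres aside while the robot is not near it.
Once in a run the grip may slacken for a moment while it holds something.
It also fails if it takes over 210 s, if anything falls off the work surface, if the arm or the gripper's body presses on something with over 40 N, if the wrist force passes 120 N, or if a joint passes its speed limit or range.

## Working session

There is one attempt and no reset: what is moved stays moved. The work goes in short steps, Python scripts to look and compute and a tool call to move; the robot and the scene stay as the last step left them, time stands still between calls to the robot, and variables do not carry over. Pictures are saved under pics/ and viewed, at most 14 in all, crops included, and the job is handed in when it is done.

Besides the shell and the picture viewer there is one more tool, called after "Emit:" as a command line: name --pt "numbers of a row" for each row, then --argument value for the rest. carry_out: Moves the arm, as the interface text tells. Its arguments: {"type":"object","properties":{"moves":{"type":"array","items":{"type":"array","items":{"type":"number"}}},"force":{"type":"number"}},"required":["moves"]}

```bash
ls; mkdir -p pics
python3 - <<'E'
from bench import r
import cv2
o=r.get_obs();print(o)
for n in("scene","top"):
    f=r.grab_frame(n);cv2.imwrite(f"pics/{n}0.png",cv2.cvtColor(f,cv2.COLOR_RGB2BGR));print(r.calibration(n))
E
```

```text
pics
{'clock': 0.0, 'joints': array([-1.24911732,  0.47781976,  0.0223276 ,  1.5565001 , -0.01148753,
        1.10930917, -0.08308843]), 'qvel': array([ 0.00035729,  0.00143212, -0.00193468, -0.00088055, -0.00198833,
        0.00171965, -0.00071371]), 'tau': array([-3.75887266e-04, -5.96450686e+01,  1.60778034e+00, -2.81188899e+01,
        1.24174193e-02,  9.42336774e-03, -1.88299475e-05]), 'tcp_pos': array([0.28111922, 0.61335239, 0.40369146]), 'orientation': array([-6.69780574e-01, -3.06909682e+00,  2.96928582e-03]), 'contact_force': array([ 0.06594071, -0.61727803,  0.00554871]), 'moment': array([ 0.01011392, -0.03312102, -0.00886317]), 'gripper_force': 0.0, 'grip_width': 0.08547179789111903}
{'fx': 411.0260972711928, 'fy': 411.0260972711928, 'cx': 258.1098713194868, 'cy': 187.16510162062826, 'rvec': array([ 1.91034618,  1.54207369, -0.65577421]), 'tvec': array([-0.1242715 , -0.32065895,  1.30798241])}
{'fx': 455.60706989337194, 'fy': 455.60706989337194, 'cx': 257.8226490196436, 'cy': 197.34787905111378, 'rvec': array([ 2.11405423, -2.15593542,  0.19910347]), 'tvec': array([0.0019047 , 0.6070321 , 1.10994543])}
```

View pics/scene0.png

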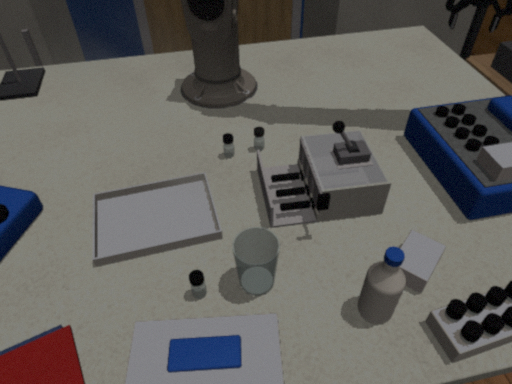

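View pics/top0.png

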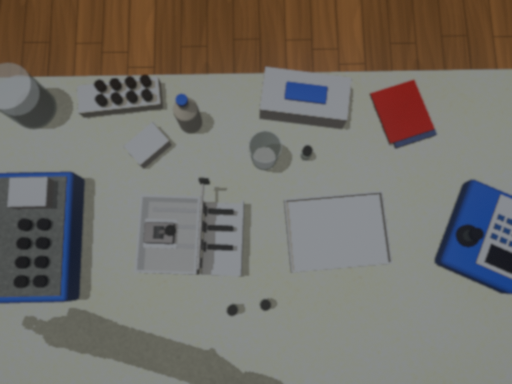

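```bash
cat > h.py <<'E'
import numpy as np, cv2
from scipy.spatial.transform import Rotation as R
from bench import r
def cam(n):
    c=r.calibration(n);K=np.array([[c['fx'],0,c['cx']],[0,c['fy'],c['cy']],[0,0,1]]);return K,np.array(c['rvec']),np.array(c['tvec'])
def proj(n,P):
    K,rv,t=cam(n);return cv2.projectPoints(np.array(P,float).reshape(-1,1,3),rv,t,K,None)[0].reshape(-1,2)
def ray(n,uv,z):
    K,rv,t=cam(n);M=R.from_rotvec(rv).as_matrix();uv=np.atleast_2d(uv).astype(float)
    d=(np.linalg.inv(K)@np.c_[uv,np.ones(len(uv))].T).T@M;C=-M.T@t
    return C+d*((z-C[2])/d[:,2])[:,None]
def grab(n,name=None,box=None,s=1):
    f=cv2.cvtColor(r.grab_frame(n),cv2.COLOR_RGB2BGR)
    if name: save(f,name,box,s)
    return f
def save(f,name,box=None,s=1):
    if box: x0,y0,x1,y1=box;f=f[y0:y1,x0:x1]
    cv2.imwrite('pics/'+name,cv2.resize(f,None,fx=s,fy=s,interpolation=cv2.INTER_CUBIC))
E
python3 - <<'E'
from h import *
a=cv2.imread('pics/top0.png');b=cv2.imread('pics/scene0.png')
A=cv2.resize(a[165:290,125:260],None,fx=4.4,fy=4.4,interpolation=cv2.INTER_CUBIC)
save(a,'c1.png',(130,165,260,285),5)
save(b,'c2.png',(240,115,395,230),5)
E
```

```text
(no output)
```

View pics/c1.png

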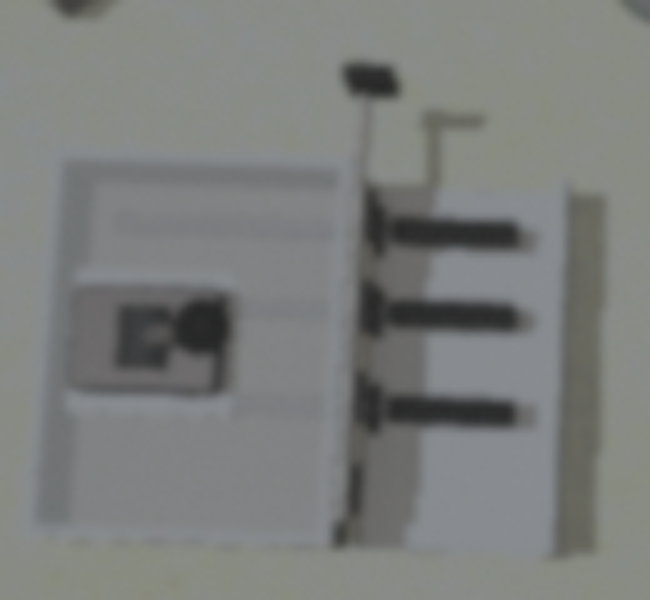

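View pics/c2.png

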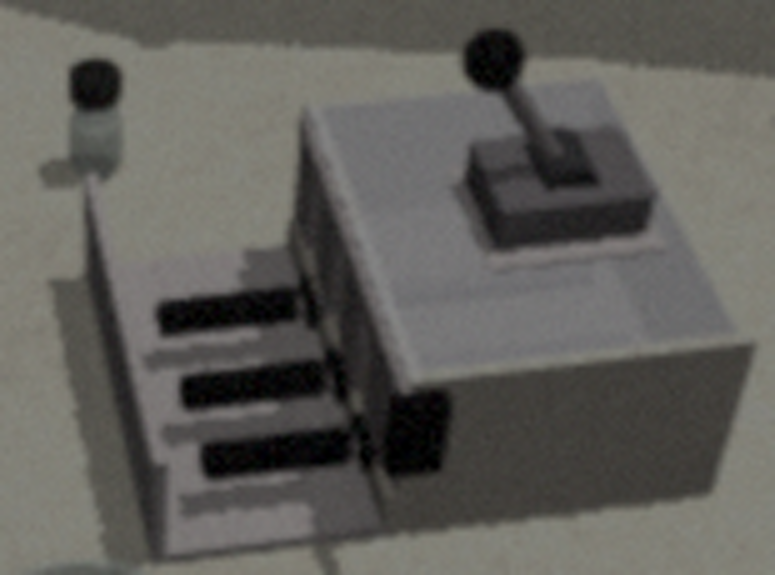

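```bash
cat > meas.py <<'E'
from h import *
from scipy.optimize import least_squares
def T(p,P): 
    c,s=np.cos(p[2]),np.sin(p[2]);P=np.atleast_2d(P);return np.c_[p[0]+c*P[:,0]-s*P[:,1],p[1]+s*P[:,0]+c*P[:,1],P[:,2]]
L=np.array([[-.177,-.095,.065],[-.177,.095,.065],[.077,-.095,.095],[.077,.095,.095],[-.174,-.095,.065],[-.174,.095,.065],[.077,-.095,.095],[.077,.095,.095]])
c1=lambda u,v:(130+u/5,165+v/5)
c2=lambda u,v:(240+u/5,115+v/5)
pt=np.array([c1(568,185),c1(555,555),c1(60,158),c1(33,528)])
ps=np.array([c2(155,468),c2(90,178),c2(752,345),c2(605,82)])
def f(p):
    return np.r_[(proj('top',T(p,L[:4]))-pt).ravel(),(proj('scene',T(p,L[4:]))-ps).ravel()]
s=least_squares(f,[.7,.3,1.57]);p=s.x
if __name__=='__main__':
    print(p,s.fun.round(1))
    print('tab top',ray('top',c1(371,72),.124), 'model shut?')
    print('tab local', R.from_euler('z',-p[2]).apply(ray('top',c1(371,72),.124)-[p[0],p[1],0]))
    for uv in[(523,235),(520,319),(523,413)]:
        w=ray('top',c1(*uv),.032+.007); print(w, R.from_euler('z',-p[2]).apply(w-[p[0],p[1],0]))
    w=ray('top',c1(202,325),.179);print('ball',w,R.from_euler('z',-p[2]).apply(w-[p[0],p[1],0]))
    a=cv2.imread('pics/top0.png')
    tp=np.array([(284,200),(380,193),(389,263),(291,271)]);w=ray('top',tp,.025);print('tray',w,w.mean(0))
    print([np.linalg.norm(w[i]-w[i-1]) for i in range(4)])
    w=ray('top',[(265,158)],0.0);print('beaker foot',w, ray('scene',[(257,280)],0))
    o=r.get_obs();print(R.from_rotvec(o['orientation']).as_matrix().round(3))
E
python3 meas.py
```

```text
[0.51589511 0.20611304 1.51170408] [ 0.9 -2.6  0.1 -0.3 -1.  -3.4 -2.2  0.9 -0.7 -1.3 -1.2 -1.4 -0.4 -0.7
 -0.7 -2.7]
tab top [[0.64078571 0.11919856 0.124     ]] model shut?
tab local [[-0.07938701 -0.1298056   0.124     ]]
[[0.57236638 0.05023917 0.039     ]] [[-0.15226673 -0.06557829  0.039     ]]
[[0.52910184 0.05227103 0.039     ]] [[-0.15279353 -0.02226926  0.039     ]]
[[0.48127951 0.05129425 0.039     ]] [[-0.15659289  0.02541191  0.039     ]]
ball [[0.5141693  0.18897153 0.179     ]] [[-0.01721352  0.00071045  0.179     ]]
tray [[ 0.60360533 -0.07866225  0.025     ]
 [ 0.61750194 -0.33153434  0.025     ]
 [ 0.43514065 -0.34236865  0.025     ]
 [ 0.42004172 -0.09090329  0.025     ]] [ 0.51907241 -0.21086713  0.025     ]
[np.float64(0.1839713080243068), np.float64(0.25325364559035646), np.float64(0.1826828518267552), np.float64(0.2519182513095216)]
beaker foot [[ 0.72437358 -0.0323883   0.        ]] [[ 0.72369455 -0.02782963  0.        ]]
[[-0.909  0.417 -0.001]
 [ 0.417  0.909 -0.002]
 [-0.    -0.002 -1.   ]]
```

```bash
cat > go.py <<'E'
from meas import *
# python3 go.py lx ly tipz : shift (tool axes) and roll to bring fingertips to dryer-local point
def delta(w,yaw_y=None):
    o=r.get_obs();M=R.from_rotvec(o['orientation']).as_matrix();tip=o['tcp_pos']+M@[0,0,.173]
    d=M.T@(np.array(w)-tip);roll=0
    if yaw_y is not None:
        a=np.arctan2(M[1,1],M[0,1]);roll=-(yaw_y-a);roll=(roll+np.pi/2)%np.pi-np.pi/2
    print('t',round(o['clock'],2),'tip',tip.round(4),'local',R.from_euler('z',-p[2]).apply(tip-[p[0],p[1],0]).round(4),'z axis',M[:,2].round(3),'F',o['contact_force'].round(1),'w',round(o['grip_width'],4),'target',np.round(w,4),'\n shift',d.round(4),'roll',round(roll,3))
if __name__=='__main__':
    import sys
    v=list(map(float,sys.argv[1:4]));delta(T(p,[v])[0],p[2]+np.pi/2)
E
python3 go.py -.085 0 .25; python3 go.py -.085 0 .165
```

```text
t 0.1 tip [0.281  0.6131 0.2308] local [0.3924 0.2585 0.2308] z axis [-0.001 -0.002 -1.   ] F [-0.3 -0.1 -0.8] w 0.0852 target [0.5109 0.1213 0.25  ] 
 shift [-0.4139 -0.3514 -0.0186] roll 1.2
t 0.1 tip [0.281  0.6131 0.2308] local [0.3924 0.2585 0.2308] z axis [-0.001 -0.002 -1.   ] F [-0.3 -0.1 -0.8] w 0.0852 target [0.5109 0.1213 0.165 ] 
 shift [-0.4139 -0.3513  0.0664] roll 1.2
```

Emit:
carry_out --pt "-0.037 -0.032 -0.03 0.14 0" --pt "-0.074 -0.064 -0.03 0.28 0" --pt "-0.11 -0.095 -0.03 0.42 0" --pt "-0.148 -0.127 -0.03 0.56 0" --pt "-0.185 -0.158 -0.03 0.7 0" --pt "-0.222 -0.19 -0.03 0.84 0" --pt "-0.26 -0.221 -0.03 0.98 0" --pt "-0.297 -0.252 -0.03 1.12 0" --force 60

```text
clock: 0.9
tcp_pos: [0.4466, 0.2586, 0.4346]
orientation: [-2.204, -2.238, 0.0]
contact_force: [0.8, 0.1, -0.8]
grip_width: -0.0001
gripper_force: 0.0
```

```bash
python3 go.py -.085 0 .165; python3 -c "
from h import *;print(r.get_obs()['joints'].round(2))"
```

```text
t 0.9 tip [0.4466 0.2587 0.2616] local [0.0484 0.0723 0.2616] z axis [-0.  0. -1.] F [ 0.8  0.1 -0.8] w -0.0001 target [0.5109 0.1213 0.165 ] 
 shift [-0.1384  0.0622  0.0966] roll 0.074
[-0.96  0.18  0.36  1.92 -0.08  1.05 -0.55]
```

Emit:
carry_out --pt "-0.045 0.02 0 0.03 0" --pt "-0.09 0.04 0 0.06 0" --pt "-0.138 0.062 0 0.074 0" --pt "-0.138 0.062 0.03 0.074 0" --pt "-0.138 0.062 0.065 0.074 0" --pt "-0.138 0.062 0.098 0.074 0" --pt "-0.138 0.062 0.098 0.074 0" --pt "-0.138 0.062 0.098 0.074 0"

```text
clock: 1.7
tcp_pos: [0.5112, 0.1241, 0.3369]
orientation: [-2.28, -2.161, 0.002]
contact_force: [-0.2, 0.2, -0.2]
grip_width: 0.0001
gripper_force: 0.0
```

```bash
python3 go.py .03 0 .165; python3 -c "
from h import *
f=grab('scene');g=grab('top')
a=cv2.resize(f[80:240,230:400],None,fx=2.3,fy=2.3);b=cv2.resize(g[150:310,110:280],None,fx=2.3,fy=2.3)
cv2.imwrite('pics/l1.png',np.hstack([a,b]))"
```

```text
t 1.7 tip [0.511  0.124  0.1639] local [-8.230e-02  1.000e-04  1.639e-01] z axis [-0.001 -0.001 -1.   ] F [-0.2  0.2 -0.2] w 0.0001 target [0.5177 0.2361 0.165 ] 
 shift [ 0.1123  0.0007 -0.0012] roll 0.006
```

View pics/l1.png

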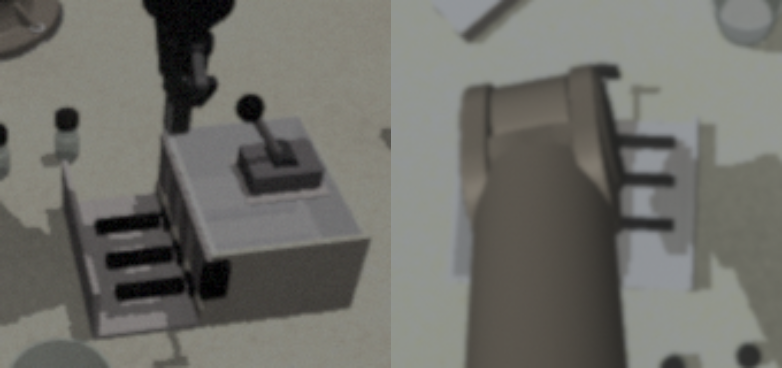

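Emit:
carry_out --pt "0.02 0 0 0 0" --pt "0.035 0 0 0 0" --pt "0.05 0 0 0 0" --pt "0.065 0 0 0 0" --pt "0.08 0 0 0 0" --pt "0.092 0 0 0 0" --pt "0.102 0 0 0 0" --pt "0.11 0 0 0 0"

```text
clock: 2.6
tcp_pos: [0.5167, 0.2349, 0.3363]
orientation: [-2.279, -2.162, 0.001]
contact_force: [-0.9, -1.7, -0.4]
grip_width: 0.0
gripper_force: 0.6
```

```bash
python3 go.py .036 0 .165; python3 -c "
from h import *
f=grab('scene','l2.png',(230,80,400,240),3)"
```

```text
t 2.6 tip [0.5166 0.2348 0.1633] local [0.0286 0.001  0.1633] z axis [-0.001 -0.001 -1.   ] F [-0.9 -1.7 -0.4] w 0.0 target [0.518  0.2421 0.165 ] 
 shift [ 0.0073  0.001  -0.0017] roll 0.007
```

View pics/l2.png

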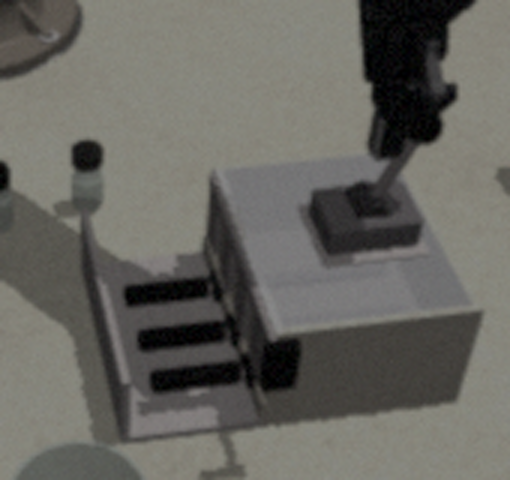

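Emit:
carry_out --pt "0.002 0 0 0 0" --pt "0.004 0 0 0 0" --pt "0.006 0 0 0 0" --pt "0.007 0 0 0 0" --pt "0.008 0 0 0 0" --pt "0.009 0 0 0 0" --pt "0.009 0 0 0 0" --pt "0.009 0 0 0 0"

```text
clock: 3.45
tcp_pos: [0.5174, 0.243, 0.3367]
orientation: [-2.279, -2.162, -0.0]
contact_force: [-0.2, -1.0, -0.3]
grip_width: -0.0001
gripper_force: 0.3
```

Emit:
carry_out --pt "0.001 0 0 0 0" --pt "0.002 0 0 0 0" --pt "0.003 0 0 0 0" --pt "0.004 0 0 0 0" --pt "0.004 0 0 0 0" --pt "0.004 0 0 0 0" --pt "0.004 0 0 0 0" --pt "0.004 0 0 0 0"

```text
clock: 4.25
tcp_pos: [0.5177, 0.2464, 0.3366]
orientation: [2.28, 2.161, -0.001]
contact_force: [-0.4, -4.5, 0.5]
grip_width: 0.0003
gripper_force: 2.2
```

Emit:
carry_out --pt "-0.03 0 0 0 0" --pt "-0.06 0 0 0 0" --pt "-0.1 -0.02 0 0 0" --pt "-0.12 -0.06 0 0 0.03" --pt "-0.12 -0.1 0 0 0.03" --pt "-0.12 -0.13 0 0 0.03" --pt "-0.12 -0.13 0 0 0.03" --pt "-0.12 -0.13 0 0 0.03"

```text
clock: 5.05
tcp_pos: [0.3817, 0.1351, 0.3374]
orientation: [-2.277, -2.164, -0.005]
contact_force: [0.6, 0.5, 0.6]
grip_width: 0.0303
gripper_force: 0.0
```

```bash
python3 go.py -.077 -.130 .104; python3 -c "
from h import *
f=grab('scene');g=grab('top')
a=cv2.resize(f[80:240,230:400],None,fx=2.3,fy=2.3);b=cv2.resize(g[150:310,110:280],None,fx=2.3,fy=2.3)
cv2.imwrite('pics/l3.png',np.hstack([a,b]))"
```

```text
t 5.05 tip [0.382  0.1355 0.1644] local [-0.0784  0.1295  0.1644] z axis [ 0.002  0.003 -1.   ] F [0.6 0.5 0.6] w 0.0303 target [0.6411 0.1216 0.104 ] 
 shift [-0.0008  0.2594  0.0609] roll 0.008
```

View pics/l3.png

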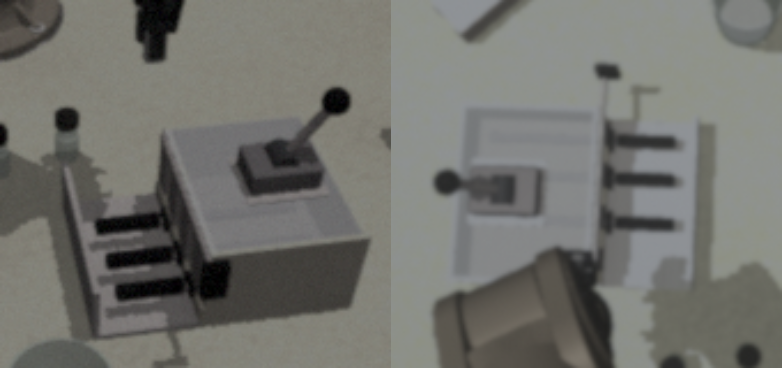

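Emit:
carry_out --pt "0 0.045 0 0.008 0.03" --pt "0 0.09 0 0.008 0.03" --pt "0 0.135 0 0.008 0.03" --pt "0 0.18 0 0.008 0.03" --pt "0 0.225 0 0.008 0.03" --pt "-0.001 0.259 0 0.008 0.03" --pt "-0.001 0.259 0 0.008 0.03" --pt "-0.001 0.259 0 0.008 0.03"

```text
clock: 5.95
tcp_pos: [0.6411, 0.1189, 0.3357]
orientation: [2.289, 2.151, -0.002]
contact_force: [-0.4, -0.0, -1.3]
grip_width: 0.0305
gripper_force: 0.0
```

```bash
python3 go.py -.077 -.130 .104; python3 -c "
from meas import *
w=ray('top',[(133.5,229.1)],.179);print('ball local',R.from_euler('z',-p[2]).apply(w-[p[0],p[1],0]))
f=grab('scene');g=grab('top')
a=cv2.resize(f[100:230,240:370],None,fx=3,fy=3);b=cv2.resize(g[140:270,140:270],None,fx=3,fy=3)
cv2.imwrite('pics/t1.png',np.hstack([a,b]))"
```

```text
t 5.95 tip [0.641  0.1187 0.1627] local [-0.0798 -0.1301  0.1627] z axis [-0.001 -0.001 -1.   ] F [-0.4 -0.  -1.3] w 0.0305 target [0.6411 0.1216 0.104 ] 
 shift [ 0.0029 -0.      0.0587] roll -0.003
ball local [[0.06534401 0.00196137 0.179     ]]
```

View pics/t1.png

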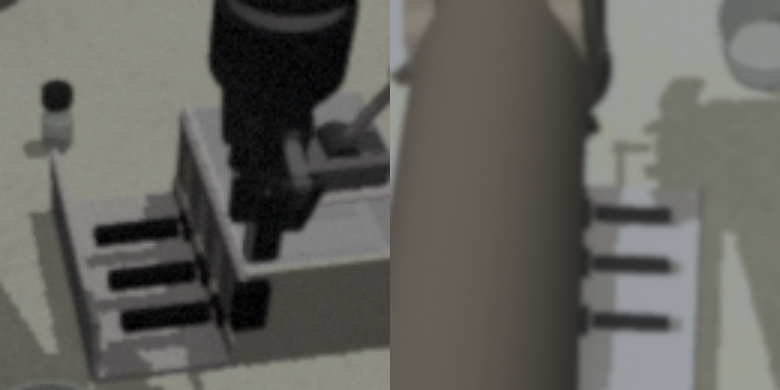

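Emit:
carry_out --pt "0.003 0 0.015 0 0.03" --pt "0.003 0 0.03 0 0.03" --pt "0.003 0 0.04 0 0.03" --pt "0.003 0 0.05 0 0.03" --pt "0.003 0 0.058 0 0.03" --pt "0.003 0 0.058 0 0.03" --pt "0.003 0 0.058 0 0.02" --pt "0.003 0 0.058 0 0.02"

```text
clock: 6.85
tcp_pos: [0.6405, 0.1222, 0.2793]
orientation: [2.288, 2.152, 0.002]
contact_force: [0.1, -0.3, -0.6]
grip_width: 0.0202
gripper_force: 0.0
```

Emit:
carry_out --pt "0 0 0 0 0.015" --pt "0 0 0 0 0.012" --pt "0 0 0 0 0.01" --pt "0 0 0 0 0.008" --pt "0 0 0 0 0.005" --pt "0 0 0 0 0.005" --pt "0 0 0 0 0.005" --pt "0 0 0 0 0.005" --force 30

```text
clock: 7.65
tcp_pos: [0.6414, 0.1221, 0.2796]
orientation: [2.286, 2.151, 0.005]
contact_force: [5.0, -0.6, -0.4]
grip_width: 0.0094
gripper_force: 30.3
```

```bash
python3 go.py -.077 -.150 .104
```

```text
t 7.65 tip [0.642  0.1221 0.1066] local [-0.0764 -0.1309  0.1066] z axis [ 0.004  0.    -1.   ] F [ 5.  -0.6 -0.4] w 0.0094 target [0.6611 0.1204 0.104 ] 
 shift [-0.0006  0.0191  0.0027] roll -0.002
```

Emit:
carry_out --pt "0 0.003 0 0 0.005" --pt "0 0.006 0 0 0.005" --pt "0 0.009 0 0 0.005" --pt "0 0.012 0 0 0.005" --pt "0 0.015 0 0 0.005" --pt "0 0.018 0 0 0.005" --pt "0 0.021 0 0 0.005" --pt "0 0.0215 0 0 0.005" --force 60

```text
clock: 8.45
tcp_pos: [0.661, 0.121, 0.2796]
orientation: [-2.286, -2.151, 0.003]
contact_force: [-6.9, -0.3, 9.5]
grip_width: 0.0083
gripper_force: 62.7
```

```bash
python3 go.py -.077 -.150 .104;python3 -c "
from h import *
f=grab('scene');g=grab('top')
a=cv2.resize(f[130:230,270:370],None,fx=4,fy=4);b=cv2.resize(g[160:260,165:265],None,fx=4,fy=4)
cv2.imwrite('pics/t2.png',np.hstack([a,b]))"
```

```text
t 8.45 tip [0.6604 0.1211 0.1066] local [-0.0763 -0.1493  0.1066] z axis [-0.003  0.001 -1.   ] F [-6.9 -0.3  9.5] w 0.0083 target [0.6611 0.1204 0.104 ] 
 shift [-0.0007  0.0007  0.0025] roll -0.002
```

View pics/t2.png

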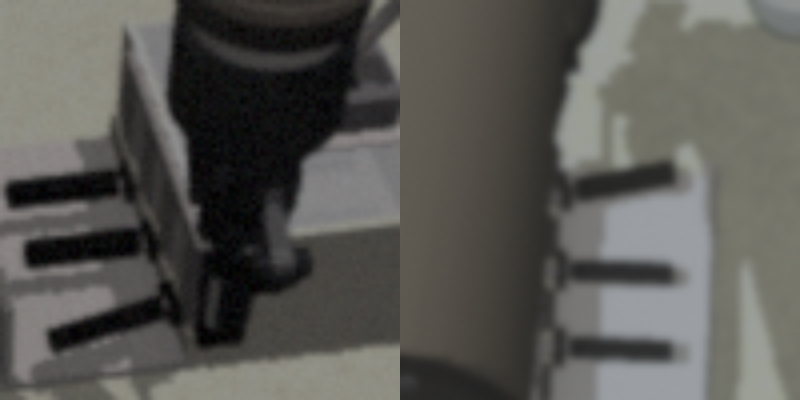

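Emit:
carry_out --pt "0 0.001 0 0 0.005" --pt "0 0.002 0 0 0.005" --pt "0 0.002 0 0 0.005" --pt "0 0.002 0 0 0.005" --pt "0 0.002 0 0 0.005" --pt "0 0.002 0 0 0.03" --pt "0 0.002 0 0 0.03" --pt "0 0.002 0 0 0.03"

```text
clock: 9.35
tcp_pos: [0.6636, 0.1209, 0.2785]
orientation: [-2.288, -2.152, 0.001]
contact_force: [-0.7, 0.3, -0.6]
grip_width: 0.03
gripper_force: 0.0
```

```bash
python3 go.py -.077 -.150 .104
```

```text
t 9.35 tip [0.6635 0.1209 0.1055] local [-0.0764 -0.1524  0.1055] z axis [-0. -0. -1.] F [-0.7  0.3 -0.6] w 0.03 target [0.6611 0.1204 0.104 ] 
 shift [-0.0006 -0.0024  0.0015] roll -0.002
```

Now lift and clear toward the front to view the gate and rods.

Emit:
carry_out --pt "0 0 -0.03 0 0.03" --pt "0 0 -0.06 0 0.03" --pt "-0.03 -0.02 -0.07 0 0.03" --pt "-0.08 -0.02 -0.07 0 0.03" --pt "-0.12 -0.02 -0.07 0 0.03" --pt "-0.16 -0.02 -0.07 0 0.03" --pt "-0.2 -0.02 -0.07 0 0.03" --pt "-0.24 -0.02 -0.07 0 0.03"

```text
clock: 10.15
tcp_pos: [0.6288, -0.1191, 0.3487]
orientation: [-2.288, -2.153, -0.0]
contact_force: [1.1, 0.0, 0.2]
grip_width: 0.0296
gripper_force: 0.0
```

```bash
python3 go.py -.135 -.069 .15;python3 -c "
from h import *
f=grab('scene');g=grab('top')
cv2.imwrite('pics/g_top.png',g);cv2.imwrite('pics/g_sc.png',f)
a=cv2.resize(f[120:230,250:350],None,fx=4,fy=4);b=cv2.resize(g[170:280,160:260],None,fx=4,fy=4)
cv2.imwrite('pics/t3.png',np.hstack([a,b]))"
```

```text
t 10.15 tip [ 0.6288 -0.119   0.1757] local [-0.3179 -0.1319  0.1757] z axis [-0.  0. -1.] F [1.1 0.  0.2] w 0.0296 target [0.5768 0.0673 0.15  ] 
 shift [ 0.1828 -0.0632  0.0257] roll -0.002
```

View pics/t3.png

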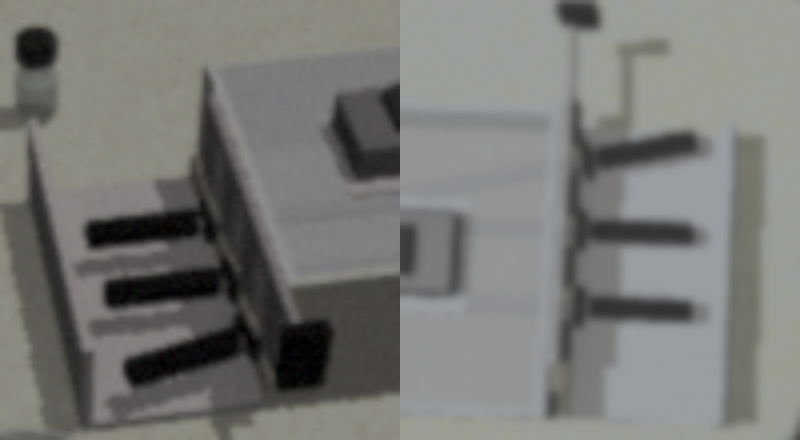

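Run:
```python
from meas import *
loc=lambda w:R.from_euler('z',-p[2]).apply(w-[p[0],p[1],0]).round(4)
def blob(fn,box,th):
    f=cv2.imread('pics/'+fn)[box[1]:box[3],box[0]:box[2]].max(2)
    n,l,s,c=cv2.connectedComponentsWithStats((f<th).astype(np.uint8))
    return [(s[i].tolist(),(c[i]+box[:2]).round(2)) for i in range(1,n) if s[i][4]>15]
for fn in('top0.png','g_top.png'):
    for s,c in blob(fn,(195,164,215,190),75): print(fn,s,c,loc(ray('top',[c],.124)))
    for s,c in blob(fn,(200,190,240,260),75):
        print(' rods',s,c,loc(ray('top',[c],.039)))
for fn in('scene0.png','g_sc.png'):
    for s,c in blob(fn,(305,180,340,220),45): print(fn,s,c)
print(proj('scene',T(p,[[-.075,-.13,.104],[-.075,-.15,.104]])))
```

```text
top0.png [4, 14, 10, 6, 48] [203.65 180.65] [[-0.0782 -0.1267  0.124 ]]
 rods [3, 13, 31, 13, 169] [215.17 210.62] [[-0.1022 -0.0672  0.039 ]]
 rods [2, 31, 31, 12, 179] [214.92 227.31] [[-0.104  -0.0242  0.039 ]]
 rods [1, 50, 32, 12, 184] [213.91 246.34] [[-0.1041  0.0243  0.039 ]]
g_top.png [5, 7, 9, 5, 41] [204.17 172.93] [[-0.0784 -0.1458  0.124 ]]
 rods [4, 13, 30, 11, 138] [217.63 207.56] [[-0.1081 -0.0754  0.039 ]]
 rods [2, 24, 31, 27, 151] [214.28 227.36] [[-0.1023 -0.024   0.039 ]]
 rods [1, 52, 32, 17, 136] [215.1  247.28] [[-0.1072  0.0265  0.039 ]]
scene0.png [0, 0, 7, 16, 78] [308.12 187.32]
scene0.png [0, 0, 26, 31, 384] [318.3  200.02]
g_sc.png [0, 0, 10, 16, 80] [309.56 187.29]
g_sc.png [0, 10, 28, 28, 369] [320.27 206.05]
[[323.35092387 200.91935304]
 [326.05245506 208.38320956]]
```

```bash
python3 - <<'E'
from meas import *
loc=lambda w:R.from_euler('z',-p[2]).apply(w-[p[0],p[1],0]).round(4)
c=lambda u,v:(160+(u-400)/4,170+v/4)
for t,m in(((697,144),(600,157)),((695,236),(600,230)),((692,311),(600,308))):
    print(loc(ray('top',[c(*t),c(*m)],.037)).tolist())
E
python3 go.py -.138 -.082 .10; python3 go.py -.138 -.082 .030
```

```text
[[-0.1505, -0.0814, 0.037], [-0.0886, -0.0705, 0.037]]
[[-0.1521, -0.0219, 0.037], [-0.0913, -0.0234, 0.037]]
[[-0.1525, 0.0258, 0.037], [-0.0941, 0.0262, 0.037]]
t 10.25 tip [ 0.6275 -0.1261  0.1762] local [-0.325  -0.131   0.1762] z axis [ 0.    -0.004 -1.   ] F [-0.2  0.1 -0.7] w 0.0299 target [0.5896 0.0635 0.1   ] 
 shift [ 0.1867 -0.0513  0.0754] roll -0.012
t 10.25 tip [ 0.6275 -0.1261  0.1762] local [-0.325  -0.131   0.1762] z axis [ 0.    -0.004 -1.   ] F [-0.2  0.1 -0.7] w 0.0299 target [0.5896 0.0635 0.03  ] 
 shift [ 0.187  -0.0513  0.1454] roll -0.012
```

Emit:
carry_out --pt "0.04 -0.012 0.02 -0.05 0.036" --pt "0.08 -0.024 0.04 -0.1 0.036" --pt "0.12 -0.036 0.06 -0.14 0.036" --pt "0.16 -0.048 0.075 -0.18 0.036" --pt "0.189 -0.054 0.075 -0.18 0.036" --pt "0.189 -0.054 0.09 -0.18 0.036" --pt "0.189 -0.054 0.105 -0.18 0.036" --pt "0.189 -0.054 0.105 -0.18 0.036"

```text
clock: 11.05
tcp_pos: [0.5858, 0.0732, 0.2414]
orientation: [-2.086, -2.347, 0.006]
contact_force: [0.7, -0.2, -0.3]
grip_width: 0.0362
gripper_force: 0.0
```

```bash
python3 go.py -.136 -.079 .030;python3 -c "
from h import *
f=grab('scene');g=grab('top')
a=cv2.resize(f[120:230,250:350],None,fx=4,fy=4);b=cv2.resize(g[170:280,160:260],None,fx=4,fy=4)
cv2.imwrite('pics/t4.png',np.hstack([a,b]))"
```

```text
t 11.05 tip [0.5852 0.0729 0.0684] local [-0.1289 -0.077   0.0684] z axis [-0.004 -0.002 -1.   ] F [ 0.7 -0.2 -0.3] w 0.0362 target [0.5867 0.0657 0.03  ] 
 shift [-0.0073  0.0008  0.0385] roll 0.177
```

View pics/t4.png

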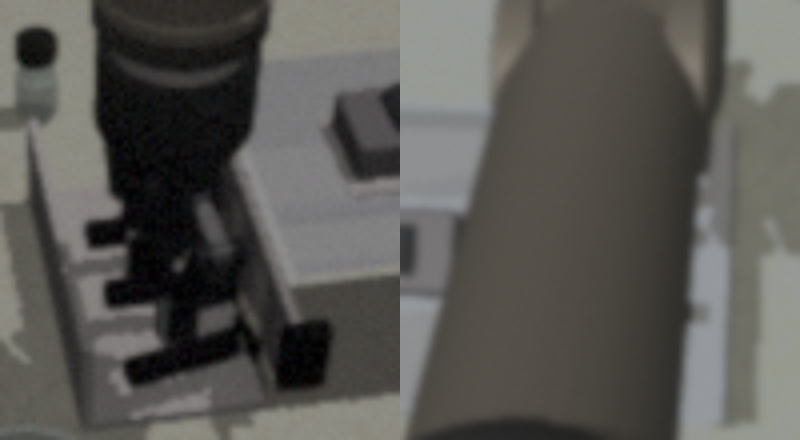

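Emit:
carry_out --pt "-0.007 0.001 0.005 0 0.036" --pt "-0.007 0.001 0.015 0 0.036" --pt "-0.007 0.001 0.025 0 0.036" --pt "-0.007 0.001 0.035 0 0.036" --pt "-0.007 0.001 0.04 0 0.036" --pt "-0.007 0.001 0.041 0 0.036" --pt "-0.007 0.001 0.041 0 0.025" --pt "-0.007 0.001 0.041 0 0.02" --force 40

```text
clock: 11.95
tcp_pos: [0.5887, 0.0677, 0.203]
orientation: [2.085, 2.349, 0.001]
contact_force: [-0.9, 0.1, 0.3]
grip_width: 0.0201
gripper_force: 0.0
```

Emit:
carry_out --pt "0 0 0 0 0.016" --pt "0 0 0 0 0.014" --pt "0 0 0 0 0.012" --pt "0 0 0 0 0.01" --pt "0 0 0 0 0.008" --pt "0 0 0 0 0.008" --pt "0 0 0 0 0.008" --pt "0 0 0 0 0.008"

```text
clock: 12.75
tcp_pos: [0.5886, 0.0676, 0.2028]
orientation: [2.085, 2.349, 0.0]
contact_force: [0.2, -0.4, 0.8]
grip_width: 0.0131
gripper_force: 40.1
```

```bash
python3 go.py -.136 -.071 .065
```

```text
t 12.75 tip [0.5886 0.0677 0.0298] local [-0.1339 -0.0808  0.0298] z axis [ 0.  0. -1.] F [ 0.2 -0.4  0.8] w 0.0131 target [0.5787 0.0662 0.065 ] 
 shift [-0.0003 -0.01   -0.0352] roll 0.178
```

Emit:
carry_out --pt "0 0 -0.004 0 0.005" --pt "0 -0.003 -0.008 0.06 0.005" --pt "0 -0.006 -0.012 0.12 0.005" --pt "0 -0.01 -0.017 0.178 0.005" --pt "0 -0.01 -0.024 0.178 0.005" --pt "0 -0.01 -0.031 0.178 0.005" --pt "0 -0.01 -0.038 0.178 0.005" --pt "0 -0.01 -0.042 0.178 0.005" --force 80

```text
clock: 13.55
tcp_pos: [0.579, 0.0664, 0.2456]
orientation: [2.285, 2.155, 0.002]
contact_force: [0.9, 0.0, -0.3]
grip_width: 0.011
gripper_force: 80.7
```

```bash
python3 go.py -.25 -.071 .08;python3 -c "
from h import *
f=grab('scene')
cv2.imwrite('pics/g_sc4.png',f)
cv2.imwrite('pics/t5.png',cv2.resize(f[130:230,250:350],None,fx=5,fy=5))"
```

```text
t 13.55 tip [0.5792 0.0665 0.0726] local [-0.1356 -0.0714  0.0726] z axis [ 0.001  0.    -1.   ] F [ 0.9  0.  -0.3] w 0.011 target [ 0.572  -0.0476  0.08  ] 
 shift [-0.1143 -0.0005 -0.0074] roll 0.001
```

View pics/t5.png

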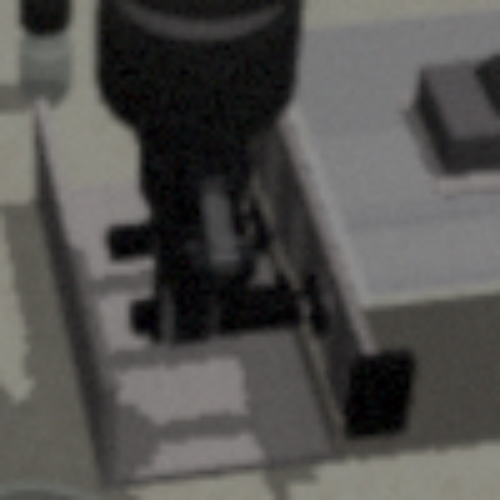

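Emit:
carry_out --pt "0 0 -0.004 0 0.005" --pt "-0.016 0 -0.005 0 0.005" --pt "-0.034 0 -0.006 0 0.005" --pt "-0.052 0 -0.007 0 0.005" --pt "-0.07 0 -0.008 0 0.005" --pt "-0.088 0 -0.009 0 0.005" --pt "-0.106 0 -0.01 0 0.005" --pt "-0.12 0 -0.011 0 0.005"

```text
clock: 14.4
tcp_pos: [0.5708, -0.0568, 0.2557]
orientation: [2.289, 2.151, -0.002]
contact_force: [0.0, 0.2, -0.8]
grip_width: 0.0116
gripper_force: 80.7
```

```bash
python3 go.py -.29 -.071 .09;python3 -c "
from h import *
f=grab('scene');g=grab('top')
a=cv2.resize(f[110:240,200:330],None,fx=3,fy=3);b=cv2.resize(g[160:290,180:310],None,fx=3,fy=3)
cv2.imwrite('pics/t6.png',np.hstack([a,b]))"
```

```text
t 14.4 tip [ 0.5707 -0.057   0.0827] local [-0.2594 -0.0703  0.0827] z axis [-0.    -0.001 -1.   ] F [ 0.   0.2 -0.8] w 0.0116 target [ 0.5696 -0.0876  0.09  ] 
 shift [-0.0306  0.0008 -0.0073] roll -0.003
```

View pics/t6.png

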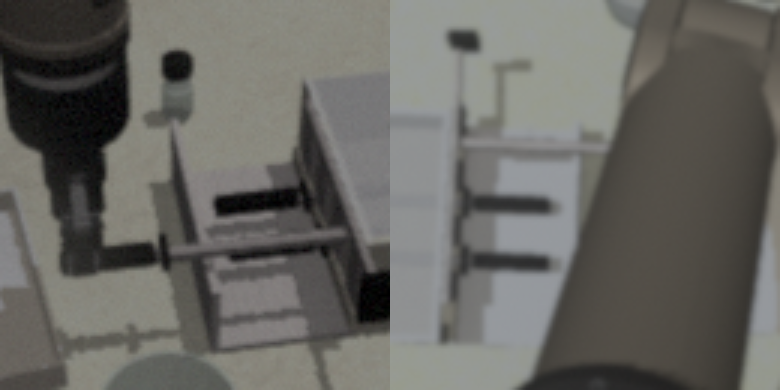

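Emit:
carry_out --pt "-0.015 0 -0.001 0 0.005" --pt "-0.03 0 -0.002 0 0.005" --pt "-0.035 0 -0.01 0 0.005" --pt "-0.035 0 -0.025 0 0.005" --pt "-0.035 0 -0.04 0 0.005" --pt "-0.035 0 -0.055 0 0.005" --pt "-0.035 0 -0.055 0 0.005" --pt "-0.035 0 -0.055 0 0.005"

```text
clock: 15.3
tcp_pos: [0.5696, -0.0877, 0.3114]
orientation: [2.284, 2.156, 0.002]
contact_force: [-0.4, 0.2, -1.5]
grip_width: 0.0112
gripper_force: 80.7
```

```bash
cat > tray.py <<'E'
from go import *
def tray(n,f):
    # tray floor / walls: bluish-white; table is yellowish
    f=cv2.GaussianBlur(f,(3,3),0).astype(int);m=((f[...,0]-f[...,2]>-2)&(f.max(2)>95)).astype(np.uint8)
    k,l,s,c=cv2.connectedComponentsWithStats(cv2.morphologyEx(m,cv2.MORPH_CLOSE,np.ones((9,9))))
    out=[]
    for i in range(1,k):
        if s[i][4]>2500:
            h=cv2.findContours((l==i).astype(np.uint8),0,2)[0][0]
            w=ray(n,h.reshape(-1,2),.012)[:,:2].astype(np.float32)
            (cx,cy),(a,b),an=cv2.minAreaRect(w); 
            out.append((s[i].tolist(),np.round([cx,cy,a,b,an],4)))
    return out
if __name__=='__main__':
    a=cv2.imread('pics/top0.png');b=cv2.imread('pics/scene0.png')
    for n,f in(('top',a),('scene',b),('scene',grab('scene')),('top',grab('top'))):
        print(n);[print('  ',*o) for o in tray(n,f)]
    print(a[230,340],a[180,380],a[197,310],b[220,150],b[150,150],b[200,112])
E
python3 tray.py; python3 go.py -.29 -.071 .09
```

```text
top
   [259, 68, 93, 53, 3747] [ 0.905  -0.1479  0.2441  0.1283 81.452 ]
   [0, 76, 512, 308, 72445] [5.51100e-01 5.50000e-03 1.39410e+00 8.03400e-01 8.87115e+01]
scene
   [93, 181, 128, 78, 6796] [ 0.5155 -0.2162  0.1803  0.2633  3.7845]
   [126, 314, 157, 70, 9822] [ 0.8464 -0.1426  0.2508  0.1196 81.1646]
scene
   [126, 314, 157, 70, 9814] [ 0.8457 -0.1427  0.2507  0.1194 80.8244]
top
   [260, 68, 92, 53, 3787] [ 0.904  -0.1483  0.2433  0.1295 81.6384]
   [0, 76, 285, 308, 39826] [ 0.5578  0.3114  0.7821  0.803  88.7114]
   [331, 129, 181, 255, 22956] [ 0.4673 -0.4532  0.654   0.4845  0.0951]
[144 140 137] [137 140 137] [130 129 127] [134 129 129] [116 125 126] [133 130 130]
t 15.4 tip [ 0.5691 -0.0878  0.1373] local [-0.2902 -0.0704  0.1373] z axis [-0.001  0.    -1.   ] F [-0.1  0.8 -0.5] w 0.0115 target [ 0.5696 -0.0876  0.09  ] 
 shift [0.0002 0.0006 0.0473] roll 0.001
```

```bash
cat > tray.py <<'E'
from go import *
def tray(f):  # scene camera
    f=cv2.GaussianBlur(f,(3,3),0).astype(int);m=((f[...,0]-f[...,2]>-2)&(f.max(2)>55)).astype(np.uint8)
    m[:165]=0;m[275:]=0;m[:,:60]=0;m[:,245:]=0
    k,l,s,c=cv2.connectedComponentsWithStats(cv2.morphologyEx(m,cv2.MORPH_CLOSE,np.ones((5,5))))
    i=1+s[1:,4].argmax();h=cv2.findContours((l==i).astype(np.uint8),0,2)[0][0]
    (cx,cy),(a,b),an=cv2.minAreaRect(ray('scene',h.reshape(-1,2),.012)[:,:2].astype(np.float32))
    print('tray',s[i].tolist(),np.round([cx,cy,a,b,an],4))
if __name__=='__main__':
    tray(cv2.imread('pics/scene0.png'));tray(grab('scene'))
E
python3 tray.py
```

```text
tray [93, 181, 128, 78, 6757] [ 0.5155 -0.2162  0.1803  0.2633  3.7845]
tray [93, 194, 41, 65, 2038] [ 0.519  -0.3066  0.1874  0.0851  2.7917]
```

Emit:
carry_out --pt "-0.04 0.003 0 -0.03 0.005" --pt "-0.08 0.006 0 -0.06 0.005" --pt "-0.12 0.009 0 -0.09 0.005" --pt "-0.16 0.012 0 -0.118 0.005" --pt "-0.2 0.015 0 -0.118 0.005" --pt "-0.21 0.0155 0.02 -0.118 0.005" --pt "-0.21 0.0155 0.045 -0.118 0.005" --pt "-0.21 0.0155 0.07 -0.118 0.005"

```text
clock: 16.25
tcp_pos: [0.5721, -0.2996, 0.2392]
orientation: [-2.156, -2.284, 0.001]
contact_force: [0.5, 0.1, -1.7]
grip_width: 0.011
gripper_force: 80.7
```

```bash
cat > pl.py <<'E'
from go import *
import sys
# python3 pl.py ty tipz [cx cy yaw]
v=list(map(float,sys.argv[1:]))
cx,cy,yaw=v[2:] if len(v)>2 else (.517,-.214,1.63)
u=np.array([np.cos(yaw),np.sin(yaw)]);n=np.array([-u[1],u[0]])
delta(np.r_[np.array([cx,cy])+n*v[0]-u*.0875,v[1]],yaw+np.pi/2)
E
python3 pl.py -.05 .01
```

```text
t 16.25 tip [ 0.572  -0.2996  0.0662] local [-0.5015 -0.0859  0.0662] z axis [-0.001  0.    -1.   ] F [ 0.5  0.1 -1.7] w 0.011 target [ 0.5721 -0.2984  0.01  ] 
 shift [0.0012 0.0002 0.0562] roll -0.002
```

Emit:
carry_out --pt "0.001 0 0.012 0 0.005" --pt "0.001 0 0.024 0 0.005" --pt "0.001 0 0.034 0 0.005" --pt "0.001 0 0.042 0 0.005" --pt "0.001 0 0.048 0 0.005" --pt "0.001 0 0.052 0 0.005" --pt "0.001 0 0.053 0 0.005" --pt "0.001 0 0.053 0 0.005"

```text
clock: 17.05
tcp_pos: [0.5726, -0.2979, 0.1879]
orientation: [2.155, 2.286, 0.0]
contact_force: [-0.4, -0.1, -1.1]
grip_width: 0.0111
gripper_force: 80.7
```

Emit:
carry_out --pt "0 0 0 0 0.036" --pt "0 0 0 0 0.036" --pt "0 0 0 0 0.036" --pt "0 0 0 0 0.036" --pt "0 0 -0.02 0 0.036" --pt "0 0 -0.05 0 0.036" --pt "0 0 -0.09 0 0.036" --pt "0 0 -0.12 0 0.036"

```text
clock: 17.85
tcp_pos: [0.5726, -0.2981, 0.3099]
orientation: [2.154, 2.285, 0.001]
contact_force: [0.6, -1.1, 0.2]
grip_width: 0.036
gripper_force: 0.0
```

```bash
python3 go.py -.136 -.022 .12
```

```text
t 17.85 tip [ 0.5728 -0.2983  0.1369] local [-0.5001 -0.0866  0.1369] z axis [ 0.001 -0.001 -1.   ] F [ 0.6 -1.1  0.2] w 0.036 target [0.5298 0.0691 0.12  ] 
 shift [ 0.3692 -0.0214  0.0166] roll 0.118
```

Emit:
carry_out --pt "0.045 -0.003 0 0.02 0.034" --pt "0.09 -0.006 0 0.04 0.034" --pt "0.135 -0.008 0 0.06 0.034" --pt "0.18 -0.011 0 0.08 0.034" --pt "0.225 -0.014 0 0.1 0.034" --pt "0.27 -0.016 0 0.118 0.034" --pt "0.315 -0.019 0 0.118 0.034" --pt "0.345 -0.021 0 0.118 0.034"

```text
clock: 18.65
tcp_pos: [0.5306, 0.0488, 0.3078]
orientation: [-2.282, -2.158, -0.001]
contact_force: [0.0, 0.5, 0.5]
grip_width: 0.0338
gripper_force: 0.0
```

```bash
python3 - <<'E'
from tray import *
f=grab('scene');cv2.imwrite('pics/s4.png',f);tray(f)
# dark blobs (cap) in tray
a=cv2.imread('pics/scene0.png')
d=((f.max(2)<55)&(np.indices(f.shape[:2])[0]>150)).astype(np.uint8)
k,l,s,c=cv2.connectedComponentsWithStats(d)
for i in range(1,k):
    if s[i][4]>40 and 60<c[i][0]<330 and c[i][1]<280: print(s[i].tolist(),c[i].round(1),ray('scene',[c[i]],.015).round(3))
E
python3 go.py -.136 -.0225 .03
```

```text
tray [93, 186, 128, 73, 5196] [ 0.512  -0.2162  0.1875  0.2633  3.9476]
[268, 151, 17, 14, 148] [275.5 156.6] [[0.39  0.09  0.015]]
[272, 151, 62, 67, 1099] [305.3 188.1] [[0.515 0.131 0.015]]
[258, 163, 13, 58, 161] [264.  192.1] [[0.507 0.034 0.015]]
[108, 229, 38, 16, 262] [125.8 237.6] [[ 0.574 -0.276  0.015]]
[189, 270, 15, 16, 187] [196.  277.7] [[ 0.703 -0.143  0.015]]
t 18.7 tip [0.5301 0.0541 0.1345] local [-0.1509 -0.0232  0.1345] z axis [-0.001  0.004 -1.   ] F [ 0.2  5.1 -0.8] w 0.0338 target [0.5303 0.069  0.03  ] 
 shift [ 0.0145 -0.0004  0.1045] roll 0.009
```

Emit:
carry_out --pt "0.014 0 0 0.009 0.034" --pt "0.014 0 0.02 0.009 0.034" --pt "0.014 0 0.04 0.009 0.034" --pt "0.014 0 0.055 0.009 0.034" --pt "0.014 0 0.065 0.009 0.034" --pt "0.014 0 0.065 0.009 0.034" --pt "0.014 0 0.065 0.009 0.034" --pt "0.014 0 0.065 0.009 0.034" --force 40

```text
clock: 19.5
tcp_pos: [0.5324, 0.0592, 0.2435]
orientation: [2.296, 2.144, 0.002]
contact_force: [0.8, 0.2, 0.8]
grip_width: 0.034
gripper_force: 0.0
```

```bash
python3 go.py -.136 -.0225 .03
```

```text
t 19.5 tip [0.5327 0.0592 0.0705] local [-0.1456 -0.0254  0.0705] z axis [ 0.001  0.    -1.   ] F [0.8 0.2 0.8] w 0.034 target [0.5303 0.069  0.03  ] 
 shift [ 0.0096 -0.0031  0.0405] roll -0.009
```

Emit:
carry_out --pt "0.009 -0.003 0 -0.009 0.034" --pt "0.009 -0.003 0.01 -0.009 0.034" --pt "0.009 -0.003 0.02 -0.009 0.034" --pt "0.009 -0.003 0.03 -0.009 0.034" --pt "0.009 -0.003 0.038 -0.009 0.034" --pt "0.009 -0.003 0.04 -0.009 0.034" --pt "0.009 -0.003 0.04 -0.009 0.034" --pt "0.009 -0.003 0.04 -0.009 0.025"

```text
clock: 20.3
tcp_pos: [0.5298, 0.0683, 0.2028]
orientation: [2.286, 2.154, 0.0]
contact_force: [0.7, -0.7, -0.4]
grip_width: 0.0252
gripper_force: 0.0
```

Emit:
carry_out --pt "0 0 0 0 0.02" --pt "0 0 0 0 0.016" --pt "0 0 0 0 0.012" --pt "0 0 0 0 0.01" --pt "0 0 0 0 0.008" --pt "0 0 0 0 0.008" --pt "0 0 0 0 0.008" --pt "0 0 0 0 0.008"

```text
clock: 21.1
tcp_pos: [0.5297, 0.0685, 0.2028]
orientation: [2.286, 2.155, 0.0]
contact_force: [0.8, -0.3, 1.4]
grip_width: 0.0125
gripper_force: 40.2
```

```bash
python3 go.py -.136 -.0225 .072
```

```text
t 21.1 tip [0.5298 0.0685 0.0298] local [-0.1366 -0.022   0.0298] z axis [ 0.  0. -1.] F [ 0.8 -0.3  1.4] w 0.0125 target [0.5303 0.069  0.072 ] 
 shift [ 0.0006  0.0005 -0.0422] roll 0.0
```

Same lift and draw as before.

Emit:
carry_out --pt "0 0 -0.006 0 0.005" --pt "0 0 -0.012 0 0.005" --pt "0 0 -0.018 0 0.005" --pt "0 0 -0.024 0 0.005" --pt "0 0 -0.031 0 0.005" --pt "0 0 -0.038 0 0.005" --pt "0 0 -0.043 0 0.005" --pt "0 0 -0.043 0 0.005" --force 80

```text
clock: 21.9
tcp_pos: [0.5299, 0.0683, 0.2465]
orientation: [2.286, 2.154, 0.002]
contact_force: [-0.3, -0.0, 0.4]
grip_width: 0.0112
gripper_force: 82.0
```

Emit:
carry_out --pt "0 0 -0.003 0 0.005" --pt "-0.016 0 -0.005 0 0.005" --pt "-0.034 0 -0.006 0 0.005" --pt "-0.052 0 -0.007 0 0.005" --pt "-0.07 0 -0.008 0 0.005" --pt "-0.088 0 -0.009 0 0.005" --pt "-0.106 0 -0.01 0 0.005" --pt "-0.12 0 -0.011 0 0.005"

```text
clock: 22.7
tcp_pos: [0.522, -0.0535, 0.2567]
orientation: [-2.288, -2.153, 0.001]
contact_force: [-0.4, 0.8, -1.2]
grip_width: 0.0113
gripper_force: 81.9
```

```bash
cat > dark.py <<'E'
from tray import *
def dark(f,th=55):
    k,l,s,c=cv2.connectedComponentsWithStats(((f.max(2)<th)).astype(np.uint8))
    for i in range(1,k):
        if s[i][4]>40 and 60<c[i][0]<330 and 120<c[i][1]<280: print(s[i].tolist(),c[i].round(1),ray('scene',[c[i]],.015).round(3))
E
python3 go.py -.29 -.022 .09; python3 -c "
from dark import *
f=grab('scene');cv2.imwrite('pics/s3.png',f);tray(f);dark(f)"
```

```text
t 22.7 tip [ 0.5219 -0.0536  0.0837] local [-0.2589 -0.0214  0.0837] z axis [-0. -0. -1.] F [-0.4  0.8 -1.2] w 0.0113 target [ 0.5207 -0.0847  0.09  ] 
 shift [-0.0311  0.0007 -0.0063] roll -0.002
tray [93, 191, 128, 69, 3550] [ 0.5103 -0.2168  0.1906  0.2625  3.9063]
[254, 127, 10, 10, 83] [258.5 131.6] [[0.279 0.069 0.015]]
[300, 146, 11, 26, 119] [304.  160.5] [[0.42  0.156 0.015]]
[272, 173, 62, 45, 602] [313.  194.6] [[0.539 0.142 0.015]]
[260, 179, 11, 42, 121] [265.4 198.4] [[0.527 0.033 0.015]]
[108, 229, 38, 16, 261] [125.7 237.6] [[ 0.574 -0.277  0.015]]
[189, 270, 15, 16, 189] [196.1 277.7] [[ 0.703 -0.143  0.015]]
```

Emit:
carry_out --pt "-0.015 0 -0.001 0 0.005" --pt "-0.03 0 -0.002 0 0.005" --pt "-0.035 0 -0.01 0 0.005" --pt "-0.035 0 -0.025 0 0.005" --pt "-0.035 0 -0.04 0 0.005" --pt "-0.035 0 -0.055 0 0.005" --pt "-0.035 0 -0.055 0 0.005" --pt "-0.035 0 -0.055 0 0.005"

```text
clock: 23.55
tcp_pos: [0.5205, -0.0861, 0.3119]
orientation: [2.285, 2.155, 0.001]
contact_force: [0.7, 0.7, -0.8]
grip_width: 0.0114
gripper_force: 81.9
```

```bash
python3 pl.py 0.0 .01; python3 -c "
from dark import *
f=grab('scene');cv2.imwrite('pics/s3b.png',f);tray(f);dark(f)"
```

```text
t 23.55 tip [ 0.5207 -0.086   0.1389] local [-0.2914 -0.022   0.1389] z axis [ 0.001  0.    -1.   ] F [ 0.7  0.7 -0.8] w 0.0114 target [ 0.5222 -0.3013  0.01  ] 
 shift [-0.2149  0.014   0.1288] roll -0.118
tray [93, 181, 128, 78, 3471] [ 0.5124 -0.2166  0.1867  0.2635  3.5863]
[254, 127, 10, 10, 82] [258.5 131.6] [[0.279 0.069 0.015]]
[223, 134, 10, 10, 86] [227.5 138.5] [[ 0.29  -0.017  0.015]]
[272, 154, 62, 64, 829] [308.7 187.5] [[0.515 0.139 0.015]]
[258, 160, 13, 62, 163] [263.8 191.4] [[0.504 0.034 0.015]]
[108, 228, 38, 17, 271] [126.2 237.4] [[ 0.574 -0.276  0.015]]
[189, 270, 15, 16, 187] [196.  277.7] [[ 0.703 -0.143  0.015]]
```

Tray unmoved; place rod3 at the middle.

Emit:
carry_out --pt "-0.04 0.003 0 -0.03 0.005" --pt "-0.08 0.006 0 -0.06 0.005" --pt "-0.12 0.008 0 -0.09 0.005" --pt "-0.16 0.011 0 -0.118 0.005" --pt "-0.2 0.013 0 -0.118 0.005" --pt "-0.215 0.014 0.02 -0.118 0.005" --pt "-0.215 0.014 0.045 -0.118 0.005" --pt "-0.215 0.014 0.07 -0.118 0.005"

```text
clock: 24.4
tcp_pos: [0.5212, -0.3025, 0.2399]
orientation: [-2.156, -2.284, 0.001]
contact_force: [1.7, 0.2, -1.1]
grip_width: 0.0112
gripper_force: 81.9
```

```bash
python3 pl.py 0.0 .01
```

```text
t 24.4 tip [ 0.5211 -0.3025  0.0669] local [-0.5074 -0.0352  0.0669] z axis [-0.001  0.    -1.   ] F [ 1.7  0.2 -1.1] w 0.0112 target [ 0.5222 -0.3013  0.01  ] 
 shift [0.001  0.0012 0.0569] roll -0.002
```

Emit:
carry_out --pt "0.001 0.001 0.012 0 0.005" --pt "0.001 0.001 0.024 0 0.005" --pt "0.001 0.001 0.035 0 0.005" --pt "0.001 0.001 0.044 0 0.005" --pt "0.001 0.001 0.05 0 0.005" --pt "0.001 0.001 0.054 0 0.005" --pt "0.001 0.001 0.056 0 0.005" --pt "0.001 0.001 0.056 0 0.005"

```text
clock: 25.2
tcp_pos: [0.5228, -0.3007, 0.1858]
orientation: [2.155, 2.286, 0.0]
contact_force: [0.7, 0.0, -0.2]
grip_width: 0.0113
gripper_force: 81.9
```

Emit:
carry_out --pt "0 0 0 0 0.036" --pt "0 0 0 0 0.036" --pt "0 0 0 0 0.036" --pt "0 0 0 0 0.036" --pt "0 0 -0.02 0 0.036" --pt "0 0 -0.05 0 0.036" --pt "0 0 -0.09 0 0.036" --pt "0 0 -0.12 0 0.036"

```text
clock: 26.0
tcp_pos: [0.5228, -0.3009, 0.3078]
orientation: [2.154, 2.285, 0.001]
contact_force: [0.7, 0.6, -0.0]
grip_width: 0.036
gripper_force: 0.0
```

```bash
python3 go.py -.137 .026 .12
```

```text
t 26.0 tip [ 0.523  -0.301   0.1348] local [-0.5058 -0.037   0.1348] z axis [ 0.001 -0.001 -1.   ] F [ 0.7  0.6 -0. ] w 0.036 target [0.4818 0.0709 0.12  ] 
 shift [ 0.3737 -0.0193  0.0145] roll 0.118
```

Emit:
carry_out --pt "0.048 -0.003 0 0.02 0.034" --pt "0.095 -0.006 0 0.04 0.034" --pt "0.143 -0.008 0 0.06 0.034" --pt "0.19 -0.01 0 0.08 0.034" --pt "0.238 -0.013 0 0.1 0.034" --pt "0.285 -0.015 0 0.118 0.034" --pt "0.333 -0.018 0 0.118 0.034" --pt "0.373 -0.019 0 0.118 0.034"

```text
clock: 26.8
tcp_pos: [0.481, 0.0732, 0.3059]
orientation: [-2.284, -2.156, -0.001]
contact_force: [1.4, 0.2, -0.4]
grip_width: 0.0339
gripper_force: 0.0
```

Emit:
carry_out --pt "0 0 0 0 0.034" --pt "0 0 0.02 0 0.034" --pt "0 0 0.04 0 0.034" --pt "0 0 0.055 0 0.034" --pt "0 0 0.064 0 0.034" --pt "0 0 0.064 0 0.034" --pt "0 0 0.064 0 0.034" --pt "0 0 0.064 0 0.034" --force 40

```text
clock: 27.6
tcp_pos: [0.4822, 0.0704, 0.2424]
orientation: [2.286, 2.154, 0.002]
contact_force: [1.1, -0.1, -0.3]
grip_width: 0.0334
gripper_force: 0.0
```

```bash
python3 go.py -.137 .026 .03;python3 -c "
from dark import *
f=grab('scene');cv2.imwrite('pics/s2.png',f);tray(f);dark(f)"
```

```text
t 27.6 tip [0.4824 0.0705 0.0694] local [-0.1373  0.0254  0.0694] z axis [ 0.001  0.    -1.   ] F [ 1.1 -0.1 -0.3] w 0.0334 target [0.4818 0.0709 0.03  ] 
 shift [ 0.0003 -0.0006  0.0394] roll -0.0
tray [93, 183, 128, 76, 6065] [ 0.5122 -0.2165  0.187   0.2632  3.7845]
[254, 127, 10, 10, 82] [258.4 131.5] [[0.278 0.069 0.015]]
[223, 134, 10, 10, 86] [227.5 138.5] [[ 0.29  -0.017  0.015]]
[272, 146, 62, 72, 849] [308.6 186.6] [[0.511 0.14  0.015]]
[258, 161, 13, 59, 168] [263.8 190.9] [[0.503 0.035 0.015]]
[110, 212, 36, 15, 232] [126.5 220. ] [[ 0.525 -0.276  0.015]]
[108, 229, 38, 16, 260] [125.8 237.6] [[ 0.574 -0.277  0.015]]
[189, 270, 15, 16, 187] [196.1 277.7] [[ 0.703 -0.143  0.015]]
```

Rod3 lies in the tray beside rod4. Now rod2.

Emit:
carry_out --pt "0 0 0.01 0 0.034" --pt "0 0 0.02 0 0.034" --pt "0 0 0.03 0 0.034" --pt "0 0 0.037 0 0.034" --pt "0 0 0.039 0 0.034" --pt "0 0 0.039 0 0.034" --pt "0 0 0.039 0 0.025" --pt "0 0 0.039 0 0.02"

```text
clock: 28.45
tcp_pos: [0.482, 0.0706, 0.203]
orientation: [2.286, 2.155, 0.001]
contact_force: [0.1, 0.1, -0.2]
grip_width: 0.0199
gripper_force: 0.0
```

Emit:
carry_out --pt "0 0 0 0 0.016" --pt "0 0 0 0 0.014" --pt "0 0 0 0 0.012" --pt "0 0 0 0 0.01" --pt "0 0 0 0 0.008" --pt "0 0 0 0 0.008" --pt "0 0 0 0 0.008" --pt "0 0 0 0 0.008"

```text
clock: 29.25
tcp_pos: [0.4819, 0.0706, 0.2028]
orientation: [2.286, 2.155, 0.001]
contact_force: [1.1, -0.0, 1.8]
grip_width: 0.0126
gripper_force: 40.1
```

Emit:
carry_out --pt "0 0 -0.006 0 0.005" --pt "0 0 -0.012 0 0.005" --pt "0 0 -0.018 0 0.005" --pt "0 0 -0.024 0 0.005" --pt "0 0 -0.031 0 0.005" --pt "0 0 -0.038 0 0.005" --pt "0 0 -0.043 0 0.005" --pt "0 0 -0.043 0 0.005" --force 80

```text
clock: 30.05
tcp_pos: [0.482, 0.0707, 0.2465]
orientation: [2.286, 2.155, 0.002]
contact_force: [0.3, 0.1, -0.8]
grip_width: 0.011
gripper_force: 81.7
```

```bash
python3 go.py -.137 .026 .072
```

```text
t 30.05 tip [0.4823 0.0708 0.0735] local [-0.1371  0.0256  0.0735] z axis [ 0.001  0.001 -1.   ] F [ 0.3  0.1 -0.8] w 0.011 target [0.4818 0.0709 0.072 ] 
 shift [ 0.0001 -0.0004  0.0015] roll 0.0
```

Emit:
carry_out --pt "0 0 -0.003 0 0.005" --pt "-0.016 0 -0.005 0 0.005" --pt "-0.034 0 -0.006 0 0.005" --pt "-0.052 0 -0.007 0 0.005" --pt "-0.07 0 -0.008 0 0.005" --pt "-0.088 0 -0.009 0 0.005" --pt "-0.106 0 -0.01 0 0.005" --pt "-0.12 0 -0.011 0 0.005"

```text
clock: 30.85
tcp_pos: [0.4741, -0.0514, 0.2567]
orientation: [-2.288, -2.153, 0.001]
contact_force: [0.6, 1.0, -0.9]
grip_width: 0.0109
gripper_force: 81.6
```

Emit:
carry_out --pt "-0.015 0 -0.001 0 0.005" --pt "-0.03 0 -0.002 0 0.005" --pt "-0.035 0 -0.01 0 0.005" --pt "-0.035 0 -0.025 0 0.005" --pt "-0.035 0 -0.04 0 0.005" --pt "-0.035 0 -0.055 0 0.005" --pt "-0.035 0 -0.055 0 0.005" --pt "-0.035 0 -0.055 0 0.005"

```text
clock: 31.65
tcp_pos: [0.4726, -0.084, 0.3118]
orientation: [2.285, 2.155, 0.001]
contact_force: [-0.4, 1.2, -1.5]
grip_width: 0.0113
gripper_force: 81.7
```

```bash
python3 pl.py 0.05 .01; python3 -c "
from dark import *
f=grab('scene');cv2.imwrite('pics/s2b.png',f);tray(f);dark(f)"
```

```text
t 31.65 tip [ 0.4727 -0.0839  0.1388] local [-0.292   0.026   0.1388] z axis [ 0.001  0.    -1.   ] F [-0.4  1.2 -1.5] w 0.0113 target [ 0.4723 -0.3043  0.01  ] 
 shift [-0.2201  0.0124  0.1287] roll -0.118
tray [93, 195, 128, 64, 4180] [ 0.5121 -0.2163  0.187   0.2635  3.7845]
[254, 127, 10, 10, 85] [258.4 131.6] [[0.279 0.069 0.015]]
[300, 147, 34, 71, 623] [316.  190.5] [[0.528 0.153 0.015]]
[258, 162, 13, 58, 165] [263.9 191.5] [[0.505 0.034 0.015]]
[110, 211, 36, 16, 246] [126.9 219.7] [[ 0.524 -0.275  0.015]]
[108, 229, 38, 16, 261] [125.6 237.6] [[ 0.574 -0.277  0.015]]
[189, 270, 15, 16, 189] [196.1 277.7] [[ 0.703 -0.143  0.015]]
```

Emit:
carry_out --pt "-0.042 0.003 0 -0.03 0.005" --pt "-0.084 0.005 0 -0.06 0.005" --pt "-0.126 0.008 0 -0.09 0.005" --pt "-0.168 0.01 0 -0.118 0.005" --pt "-0.205 0.012 0 -0.118 0.005" --pt "-0.22 0.0125 0.02 -0.118 0.005" --pt "-0.22 0.0125 0.045 -0.118 0.005" --pt "-0.22 0.0125 0.07 -0.118 0.005"

```text
clock: 32.5
tcp_pos: [0.4716, -0.3052, 0.2399]
orientation: [-2.156, -2.284, 0.001]
contact_force: [-0.3, 0.1, -1.2]
grip_width: 0.0112
gripper_force: 81.7
```

```bash
python3 pl.py 0.05 .01
```

```text
t 32.5 tip [ 0.4714 -0.3052  0.0669] local [-0.513   0.0142  0.0669] z axis [-0.001  0.    -1.   ] F [-0.3  0.1 -1.2] w 0.0112 target [ 0.4723 -0.3043  0.01  ] 
 shift [0.0008 0.001  0.0569] roll -0.002
```

Emit:
carry_out --pt "0.001 0.001 0.012 0 0.005" --pt "0.001 0.001 0.024 0 0.005" --pt "0.001 0.001 0.035 0 0.005" --pt "0.001 0.001 0.044 0 0.005" --pt "0.001 0.001 0.05 0 0.005" --pt "0.001 0.001 0.054 0 0.005" --pt "0.001 0.001 0.056 0 0.005" --pt "0.001 0.001 0.056 0 0.005"

```text
clock: 33.3
tcp_pos: [0.4731, -0.3035, 0.1857]
orientation: [2.155, 2.286, 0.0]
contact_force: [0.2, -0.4, -0.7]
grip_width: 0.0113
gripper_force: 81.7
```

Emit:
carry_out --pt "0 0 0 0 0.036" --pt "0 0 0 0 0.036" --pt "0 0 0 0 0.036" --pt "0 0 0 0 0.036" --pt "0 0 -0.02 0 0.036" --pt "0 0 -0.05 0 0.036" --pt "0 0 -0.09 0 0.036" --pt "0 0 -0.13 0 0.036"

```text
clock: 34.1
tcp_pos: [0.4728, -0.3033, 0.3168]
orientation: [-2.155, -2.285, 0.001]
contact_force: [0.8, -0.5, -0.4]
grip_width: 0.0361
gripper_force: 0.0
```

```bash
python3 go.py -.077 -.150 .15
```

```text
t 34.1 tip [ 0.4726 -0.3033  0.1438] local [-0.5111  0.0132  0.1438] z axis [-0.001  0.    -1.   ] F [ 0.8 -0.5 -0.4] w 0.0361 target [0.6611 0.1204 0.15  ] 
 shift [ 0.4119  0.213  -0.0062] roll 0.118
```

Emit:
carry_out --pt "0.042 0.02 -0.01 0.02 0.03" --pt "0.084 0.04 -0.02 0.04 0.03" --pt "0.126 0.06 -0.02 0.06 0.03" --pt "0.168 0.08 -0.02 0.08 0.03" --pt "0.21 0.1 -0.02 0.1 0.03" --pt "0.252 0.125 -0.02 0.118 0.03" --pt "0.294 0.15 -0.02 0.118 0.03" --pt "0.336 0.175 -0.02 0.118 0.03"

```text
clock: 34.9
tcp_pos: [0.6285, 0.0442, 0.3359]
orientation: [2.286, 2.155, 0.0]
contact_force: [0.6, -0.3, 0.3]
grip_width: 0.03
gripper_force: 0.0
```

```bash
python3 -c "
from dark import *
f=grab('scene');cv2.imwrite('pics/s_all.png',f);tray(f);dark(f)
m=f[175:270,85:225]
cv2.imwrite('pics/all.png',cv2.resize(f[120:280,80:350],None,fx=2.9,fy=2.9,interpolation=cv2.INTER_CUBIC))";python3 go.py -.077 -.150 .15
```

```text
tray [93, 187, 91, 72, 4240] [ 0.513  -0.2549  0.1904  0.1863  3.7845]
[254, 127, 10, 10, 83] [258.6 131.6] [[0.279 0.07  0.015]]
[223, 134, 10, 10, 84] [227.4 138.4] [[ 0.29  -0.017  0.015]]
[258, 163, 13, 56, 142] [263.7 190.7] [[0.502 0.035 0.015]]
[109, 197, 34, 14, 220] [125.  204.1] [[ 0.476 -0.28   0.015]]
[110, 212, 36, 15, 234] [126.5 220. ] [[ 0.525 -0.276  0.015]]
[108, 229, 37, 16, 258] [125.6 237.6] [[ 0.574 -0.277  0.015]]
[189, 270, 15, 16, 185] [196.1 277.6] [[ 0.703 -0.143  0.015]]
t 34.95 tip [0.6319 0.0554 0.1625] local [-0.1436 -0.1247  0.1625] z axis [ 0.003  0.006 -1.   ] F [3.4 7.7 0.8] w 0.0296 target [0.6611 0.1204 0.15  ] 
 shift [0.0662 0.026  0.013 ] roll 0.011
```

View pics/all.png

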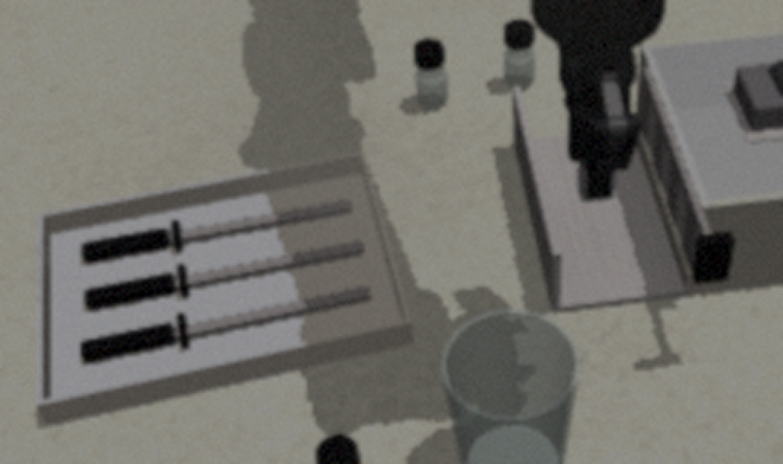

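Emit:
carry_out --pt "0.02 0.01 0 0.01 0.03" --pt "0.045 0.02 0 0.01 0.03" --pt "0.064 0.026 0 0.01 0.03" --pt "0.064 0.026 0 0.01 0.03" --pt "0.064 0.026 0 0.01 0.03" --pt "0.064 0.026 0 0.01 0.03" --pt "0.064 0.026 0 0.01 0.03" --pt "0.064 0.026 0 0.01 0.03"

```text
clock: 35.75
tcp_pos: [0.6575, 0.1036, 0.3359]
orientation: [2.298, 2.142, -0.0]
contact_force: [-0.2, -0.6, 1.0]
grip_width: 0.0297
gripper_force: 0.0
```

```bash
python3 go.py -.077 -.150 .105
```

```text
t 35.75 tip [0.6575 0.1036 0.1629] local [-0.094  -0.1474  0.1629] z axis [ 0. -0. -1.] F [-0.2 -0.6  1. ] w 0.0297 target [0.6611 0.1204 0.105 ] 
 shift [0.017  0.0024 0.0579] roll -0.011
```

Emit:
carry_out --pt "0.017 0.003 0 -0.011 0.03" --pt "0.017 0.003 0.01 -0.011 0.03" --pt "0.017 0.003 0.025 -0.011 0.03" --pt "0.017 0.003 0.04 -0.011 0.03" --pt "0.017 0.003 0.05 -0.011 0.03" --pt "0.017 0.003 0.057 -0.011 0.03" --pt "0.017 0.003 0.057 -0.011 0.03" --pt "0.017 0.003 0.057 -0.011 0.02" --force 40

```text
clock: 36.55
tcp_pos: [0.662, 0.1211, 0.2788]
orientation: [2.285, 2.155, 0.0]
contact_force: [-0.1, -0.0, -0.4]
grip_width: 0.0201
gripper_force: 0.0
```

Emit:
carry_out --pt "0 0 0 0 0.016" --pt "0 0 0 0 0.012" --pt "0 0 0 0 0.01" --pt "0 0 0 0 0.008" --pt "0 0 0 0 0.005" --pt "0 0 0 0 0.005" --pt "0 0 0 0 0.005" --pt "0 0 0 0 0.005"

```text
clock: 37.35
tcp_pos: [0.6622, 0.1214, 0.2794]
orientation: [2.284, 2.156, 0.002]
contact_force: [-1.0, 0.1, 6.8]
grip_width: 0.009
gripper_force: 39.7
```

```bash
python3 go.py -.077 -.1285 .105
```

```text
t 37.35 tip [0.6624 0.1214 0.1064] local [-0.0759 -0.1512  0.1064] z axis [ 0.001  0.    -1.   ] F [-1.   0.1  6.8] w 0.009 target [0.6396 0.1217 0.105 ] 
 shift [-0.0011 -0.0227  0.0014] roll 0.001
```

Emit:
carry_out --pt "0 -0.003 0 0 0.005" --pt "0 -0.006 0 0 0.005" --pt "0 -0.009 0 0 0.005" --pt "0 -0.012 0 0 0.005" --pt "0 -0.015 0 0 0.005" --pt "0 -0.018 0 0 0.005" --pt "0 -0.02 0 0 0.005" --pt "0 -0.021 0 0 0.005" --force 60

```text
clock: 38.15
tcp_pos: [0.6422, 0.1225, 0.2795]
orientation: [2.283, 2.154, 0.006]
contact_force: [5.3, -0.9, 1.2]
grip_width: 0.0084
gripper_force: 62.3
```

Emit:
carry_out --pt "0 -0.001 0 0 0.005" --pt "0 -0.001 0 0 0.005" --pt "0 -0.002 0 0 0.005" --pt "0 -0.002 0 0 0.005" --pt "0 -0.003 0 0 0.005" --pt "0 -0.003 0 0 0.005" --pt "0 -0.003 0 0 0.005" --pt "0 -0.003 0 0 0.005"

```text
clock: 38.95
tcp_pos: [0.6392, 0.1226, 0.2795]
orientation: [2.283, 2.154, 0.006]
contact_force: [6.4, -0.6, 0.9]
grip_width: 0.0084
gripper_force: 62.4
```

```bash
python3 go.py -.077 -.1285 .105
```

```text
t 38.95 tip [0.6401 0.1227 0.1065] local [-0.076  -0.1289  0.1065] z axis [ 0.005  0.    -1.   ] F [ 6.4 -0.6  0.9] w 0.0084 target [0.6396 0.1217 0.105 ] 
 shift [-0.001  -0.0004  0.0015] roll 0.001
```

Emit:
carry_out --pt "0 -0.0005 0 0 0.005" --pt "0 -0.001 0 0 0.005" --pt "0 -0.0015 0 0 0.005" --pt "0 -0.002 0 0 0.005" --pt "0 -0.0025 0 0 0.005" --pt "0 -0.003 0 0 0.005" --pt "0 -0.003 0 0 0.005" --pt "0 -0.003 0 0 0.005"

```text
clock: 39.75
tcp_pos: [0.6381, 0.1227, 0.2796]
orientation: [2.28, 2.15, 0.012]
contact_force: [15.5, -0.2, -6.3]
grip_width: 0.0087
gripper_force: 61.3
```

Emit:
carry_out --pt "0 0.001 0 0 0.005" --pt "0 0.0015 0 0 0.005" --pt "0 0.0015 0 0 0.03" --pt "0 0.0015 0 0 0.03" --pt "0 0.0015 0 0 0.03" --pt "0 0.0015 -0.02 0 0.03" --pt "0 0.0015 -0.05 0 0.03" --pt "0 0.0015 -0.09 0 0.03"

```text
clock: 40.55
tcp_pos: [0.6353, 0.123, 0.3677]
orientation: [-2.283, -2.155, 0.007]
contact_force: [0.3, 0.5, -0.5]
grip_width: 0.0302
gripper_force: 0.0
```

Emit:
carry_out --pt "-0.03 0 -0.02 0 0.03" --pt "-0.07 0 -0.03 0 0.03" --pt "-0.11 0 -0.03 0 0.03" --pt "-0.15 0 -0.03 0 0.03" --pt "-0.19 0 -0.03 0 0.03" --pt "-0.19 0 -0.03 0 0.03" --pt "-0.19 0 -0.03 0 0.03" --pt "-0.19 0 -0.03 0 0.03"

```text
clock: 41.35
tcp_pos: [0.6254, -0.0653, 0.3983]
orientation: [-2.282, -2.157, -0.0]
contact_force: [0.9, 1.1, 0.1]
grip_width: 0.0298
gripper_force: 0.0
```

Run:
```python
from dark import *
loc=lambda w:R.from_euler('z',-p[2]).apply(w-[p[0],p[1],0]).round(4)
g=grab('top');m=(g[164:190,195:215].max(2)<75).astype(np.uint8)
k,l,s,c=cv2.connectedComponentsWithStats(m)
for i in range(1,k):
    if s[i][4]>15: print('tab',s[i].tolist(),loc(ray('top',[c[i]+[195,164]],.124)))
m=(g[215:245,122:145].max(2)<60).astype(np.uint8);k,l,s,c=cv2.connectedComponentsWithStats(m)
for i in range(1,k):
    if s[i][4]>15: print('ball',s[i].tolist(),loc(ray('top',[c[i]+[122,215]],.179)))
f=grab('scene');tray(f);dark(f)
k,l,s,c=cv2.connectedComponentsWithStats((f[180:220,305:340].max(2)<45).astype(np.uint8))
print('tab scene',[(s[i].tolist(),c[i]+[305,180]) for i in range(1,k) if s[i][4]>100])
print(r.get_obs()['contact_force'],r.get_obs()['clock'])
```

```text
tab [5, 16, 9, 5, 41] [[-0.0792 -0.1235  0.124 ]]
ball [8, 10, 10, 9, 64] [[0.0638 0.0011 0.179 ]]
tray [173, 181, 48, 53, 1735] [ 0.5169 -0.132   0.1657  0.0939  4.2503]
[254, 127, 10, 10, 82] [258.5 131.6] [[0.279 0.069 0.015]]
[299, 144, 32, 67, 548] [314.1 184.8] [[0.509 0.154 0.015]]
[258, 163, 13, 58, 160] [264.1 192.6] [[0.508 0.034 0.015]]
[109, 196, 35, 15, 235] [126.  203.8] [[ 0.475 -0.278  0.015]]
[110, 211, 37, 16, 253] [127.6 219.7] [[ 0.524 -0.273  0.015]]
[108, 228, 39, 17, 280] [126.8 237.3] [[ 0.574 -0.274  0.015]]
[189, 270, 15, 16, 194] [195.9 277.6] [[ 0.703 -0.143  0.015]]
tab scene [([8, 2, 17, 28, 274], array([320.45985401, 198.13138686]))]
[-0.22346039  0.63500374 -0.58917784] 41.45
```

```bash
python3 -c "
from bench import r
print(r.hand_in())"
```

```text
the job is handed in; nothing more can be done
None
```

The job is handed in at about 41 s, but no verdict was returned. My last measurements show the blower lever off, the three rods present (2, 3 and 4) flat in the white tray, the gate closed to its end stop, and no sign of the beaker being touched.

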